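# Steady the rocking coin-plating jig

### The job

The jig plate that holds the coin stands on rubber feet, with a wedge shim under each of its four ears, and one of the shims is slack. With a fingertip, press down gently on the ears one after another until you find the one that dips, then push that ear's shim home by its thumb tab until the tab lies flat against the ear. Leave the three tight shims where they are, do not shift or lift the plate, and leave the pot, the vial and the pen alone.

Things in the scene. Friction and masses are not known exactly. Their poses are not given: they have to be found in the camera images.
- plate: Aluminium jig plate, about 1.8 kg, on four rubber feet. Origin: centre of its underside, 24 mm above the mat. x points away from the robot, y left, z up. Deck 196 (x) by 120 (y) by 10 mm; four ears 36 (x) by 60 mm (y) stick out sideways at x = +-80, y = +-60 to +-120 mm. Round white pedestal with a brass coin in the middle, 84 mm wide, up to 48 mm above the origin; brass post at x = -78, y = 0, up to 30 mm.
- corner_1 (a point): Middle of the top face of the plate's near left ear in the plate's frame (x = -80 mm, y = 97 mm), the place to press. The ear with the slack shim sinks about 4 to 5 mm under a push of about 6 N and springs back; the other three give less than 1 mm.
- corner_2 (a point): Middle of the top face of the plate's near right ear in the plate's frame (x = -80 mm, y = -97 mm), the place to press. The ear with the slack shim sinks about 4 to 5 mm under a push of about 6 N and springs back; the other three give less than 1 mm.
- corner_3 (a point): Middle of the top face of the plate's far left ear in the plate's frame (x = 80 mm, y = 97 mm), the place to press. The ear with the slack shim sinks about 4 to 5 mm under a push of about 6 N and springs back; the other three give less than 1 mm.
- corner_4 (a point): Middle of the top face of the plate's far right ear in the plate's frame (x = 80 mm, y = -97 mm), the place to press. The ear with the slack shim sinks about 4 to 5 mm under a push of about 6 N and springs back; the other three give less than 1 mm.
- leveller_a: Steel wedge leveller, 66 (x) by 35 mm, fixed to the mat under one ear; which ear changes from run to run (go by position). Origin on the mat, under the middle of the ear's front edge, the edge the thumb tab faces. x: the way its shim is pushed in, parallel to the plate's x; z up. Two 14 mm high side walls guide the sliding shim.
- leveller_b: Steel wedge leveller, 66 (x) by 35 mm, fixed to the mat under one ear; which ear changes from run to run (go by position). Origin on the mat, under the middle of the ear's front edge, the edge the thumb tab faces. x: the way its shim is pushed in, parallel to the plate's x; z up. Two 14 mm high side walls guide the sliding shim.
- leveller_c: Steel wedge leveller, 66 (x) by 35 mm, fixed to the mat under one ear; which ear changes from run to run (go by position). Origin on the mat, under the middle of the ear's front edge, the edge the thumb tab faces. x: the way its shim is pushed in, parallel to the plate's x; z up. Two 14 mm high side walls guide the sliding shim.
- leveller_d: Steel wedge leveller, 66 (x) by 35 mm, fixed to the mat under one ear; which ear changes from run to run (go by position). Origin on the mat, under the middle of the ear's front edge, the edge the thumb tab faces. x: the way its shim is pushed in, parallel to the plate's x; z up. Two 14 mm high side walls guide the sliding shim.
- tab_a (a point): Centre of the flat push face (away from the ear) of the steel thumb tab on the shim of leveller_a. Tab 28 mm wide, 5 thick, 22 high (11 above and below this point); floor in front of it clear. The shim slides along the leveller's +x, climbing about 1 mm in 4, against about 5 N of friction, and stays where left. Push face 25 to 31 mm short of the ear's front edge at the start; at the home stop 6 mm (tab on the ear).
- tab_b (a point): Centre of the flat push face (away from the ear) of the steel thumb tab on the shim of leveller_b. Tab 28 mm wide, 5 thick, 22 high (11 above and below this point); floor in front of it clear. The shim slides along the leveller's +x, climbing about 1 mm in 4, against about 5 N of friction, and stays where left. Push face 25 to 31 mm short of the ear's front edge at the start; at the home stop 6 mm (tab on the ear).
- tab_c (a point): Centre of the flat push face (away from the ear) of the steel thumb tab on the shim of leveller_c. Tab 28 mm wide, 5 thick, 22 high (11 above and below this point); floor in front of it clear. The shim slides along the leveller's +x, climbing about 1 mm in 4, against about 5 N of friction, and stays where left. Push face 25 to 31 mm short of the ear's front edge at the start; at the home stop 6 mm (tab on the ear).
- tab_d (a point): Centre of the flat push face (away from the ear) of the steel thumb tab on the shim of leveller_d. Tab 28 mm wide, 5 thick, 22 high (11 above and below this point); floor in front of it clear. The shim slides along the leveller's +x, climbing about 1 mm in 4, against about 5 N of friction, and stays where left. Push face 25 to 31 mm short of the ear's front edge at the start; at the home stop 6 mm (tab on the ear).
- mat: Grey bench mat 400 by 560 by 3 mm, fixed; origin at the centre of its underside, on the bench. The jig stands in its middle.
- pot: Lidded clear plastic pot, 48 mm wide, 48 mm high, standing to the left of the jig; origin at the centre of its underside. Not to be touched.
- vial: Small amber vial, 32 mm wide, 62 mm high, standing to the right of the jig; origin at the centre of its underside. Not to be touched.
- pen: Plating pen, 123 mm long, 19 mm thick, lying to the right of the jig; origin on its underside near its middle. Not to be touched.
There are look-alikes about, which are no part of the job. What is shaped like the leveller_d but green or yellow is not meant.

How it is judged:
By the outcome, as a careful person would: the job done as asked, in the order asked, and still so for the second after the job is handed in, with the robot touching nothing.
It also fails if it takes over 58 s, if anything falls off the work surface, if the arm or the gripper's body presses on something with over 40 N, if the wrist force passes 120 N, or if a joint passes its speed limit or range.

### The arm

A 6-joint arm with a two-finger parallel gripper is mounted at the origin on the work surface. World frame = base frame: x ahead of the robot, y to its left, z up, the work surface at z = 0. Lengths are in m, angles in rad, forces in N, time in s.
With the tool pointing down it reaches from about 0.325 to 0.85 m from the base axis. Payload 15.5 kg.
Tool frame: the origin (TCP) lies at the very end of the fingers, on their centre line; the grasp point (between the pads) lies 19 mm behind it; z points along the fingers, y is the direction in which the jaws open and shut (so a half turn about z gives the same grasp; the last joint's range is limited). The gripper opens to 91 mm and grips with 3 to 60 N. Pads are 32 mm wide; open, the fingers measure 118 mm over their backs; the gripper's body (76 mm by 178 mm) begins 60 mm behind the grasp point.
Start: joints at [-1.212, 0.494, 1.345, -0, 1.302, -0.096], TCP at [0.275, -0.561, 0.214] pointing down, gripper open.
Joint ranges: [-2.91, 2.91], [-0.82, 2.16], [0.22, 2.67], [-1.22, 4.37], [0.12, 2.79], [-3.08, 3.08]. Speed limits (rad/s): [1.89, 1.89, 2.57, 3.01, 3.01, 3.01].

### API

Orientations are given as a rotation vector (axis times angle).
In Python, from plant import move_pose, servo_line, goto_joints, ungrasp, grasp, hold, solve_ik, grab_frame, camera_model, PlanningError, hand_in, trace, landmark_of, current_time, current_qpos, current_qd, current_effort, current_tool_pos, current_eef_rot, current_ft_force, current_moment, current_opening gives the robot as it stands. Calls block until the motion is done:
- move_pose(position, orientation): joint-space move of the TCP to a pose.
- servo_line(position, velocity=0.15, frame=None): straight line of the TCP; frame=None keeps the orientation; velocity is the mean speed in m/s.
- goto_joints(angles): joint-space move.
- ungrasp() and grasp(effort=None): open the fingers fully, or close them until they stop; effort is the grip in N (None keeps the last).
- hold(seconds).
- solve_ik(position, orientation): joint angles nearest the present ones, or None.
- grab_frame(name): name is "scene" or "top"; returns (picture, depth): 480x640x3 uint8, blue, green, red; 480x640 float32, m along the optical axis (not along the pixel's ray), 0 where there is no reading.
- camera_model(name): a dict with "fx", "fy", "cx", "cy" (pixels), "dist" ([k1, k2, p1, p2, k3] as OpenCV has them; the pictures are not rectified), "position" and "attitude" of the camera in the world. Camera axes: x right, y up, looking along -z (the intrinsics and any distortion apply to the point x, -y, -z); pixel columns grow to the right and rows downward; lengths in m; the calibration is good to about 2 mm. A picture is of the moment at which its call begins. camera_model takes no time and is no camera call.
A pose or a line that the arm cannot do raises PlanningError and nothing moves.
- hand_in(): hands the job in, once; it reports no verdict.
Trained networks look in the newest picture that a camera, given by its name, has taken for a name from the list of things; names that differ only in an ending like _2 or _b are one class to them, and where a whole thing is asked for, a point or a joint stands for the part that bears it (a point fixed in the world has none). Each returns a list of dicts, best first, with "p" (0 to 1); they miss things now and then, are a little off and sometimes report something else, mostly with a low value. They report only what shows in the picture. A call takes as long as a camera call. They do not tell look-alikes from the thing itself.
- trace(camera, label): "pixels" (480x640 bool, what is visible of it) and "location" ([column, row] in pixels, amid what is visible of it).
- landmark_of(camera, label): "location" ([column, row] in pixels: a listed point, or the origin of a listed thing).
Readings, each from a call of its own:
- current_time(): time.
- current_qpos(): joint angles.
- current_qd(): joint speeds.
- current_effort(): joint torques, N m.
- current_tool_pos(): TCP position.
- current_eef_rot(): TCP orientation.
- current_ft_force(): force on the tool from outside, world axes, zero at the start.
- current_moment(): the same for the moment, N m.
- current_opening(): finger opening in m.
Only numpy, scipy, OpenCV 4.12 (cv2) and the standard library are available. Lean on these libraries where they do the work, as an engineer would, in place of code of your own. Each camera call takes 0.05 s, during which the arm holds its last target. There are 200 camera calls.

## Working session

There is one attempt and no reset: what is moved stays moved. The work goes in short steps, each a Python script; the robot and the scene stay as the last script left them, time stands still between calls to the robot, and variables do not carry over. Pictures are saved under pics/ and viewed, about 8 in all and at most 12, crops included, and the job is handed in when it is done.

```bash
mkdir -p pics; cat > h.py <<'E'
import numpy as np, cv2
from plant import *
from scipy.spatial.transform import Rotation as R
def cam(n):
    m=camera_model(n); a=np.array(m["attitude"],float)
    Rm=a if a.shape==(3,3) else (R.from_rotvec(a).as_matrix() if a.size==3 else None)
    K=np.array([[m["fx"],0,m["cx"]],[0,m["fy"],m["cy"]],[0,0,1]]); return K,np.array(m["dist"],float),np.array(m["position"]),Rm
def deproj(n,uv,d):
    K,D,p,Rm=cam(n); q=cv2.undistortPoints(np.array(uv,float).reshape(-1,1,2),K,D)[:,0]
    d=np.ravel(d); return p+(np.c_[q[:,0]*d,-q[:,1]*d,-d])@Rm.T
def onz(n,uv,z):
    K,D,p,Rm=cam(n); q=cv2.undistortPoints(np.array(uv,float).reshape(-1,1,2),K,D)[:,0]
    r=np.c_[q[:,0],-q[:,1],-np.ones(len(q))]@Rm.T; return p+r*((z-p[2])/r[:,2])[:,None]
E
python3 - <<'E'
from h import *
np.set_printoptions(precision=4,suppress=True)
print(camera_model("top")["attitude"],camera_model("scene")["attitude"])
fr={}
for n in("top","scene"):
    im,d=grab_frame(n); cv2.imwrite(f"pics/{n}0.png",im); np.save(n+"d",d); fr[n]=d
    print(n,cam(n)[2],im.shape)
    for l in("plate","corner_1","tab_a","leveller_a","pot","vial","pen","mat"):
        for r in landmark_of(n,l):
            u,v=r["location"]; z=d[min(max(int(v),0),479),min(max(int(u),0),639)]
            print(n,l,round(r["p"],2),np.round([u,v],1),deproj(n,[u,v],z)[0])
print(current_time(),current_eef_rot(),current_tool_pos())
E
```

```text
[ 0.1115 -0.1829 -1.5649] [0.266  0.7405 2.3656]
top [ 0.3568 -0.0188  0.8357] (480, 640, 3)
top plate 0.8 [310.2 193.1] [ 0.5836 -0.0433  0.0682]
top plate 0.42 [420.2 175.7] [ 0.6367 -0.2618  0.0177]
top corner_1 0.98 [364.5 157.3] [ 0.6658 -0.1489  0.0366]
top corner_1 0.95 [262.3 145.1] [0.6878 0.0475 0.0368]
top corner_1 0.89 [356.2 242.9] [ 0.4989 -0.1297  0.0333]
top corner_1 0.77 [249.8 227.4] [0.526  0.0668 0.0389]
top tab_a 0.79 [471.1 349.1] [ 0.3014 -0.3493  0.0019]
top tab_a 0.78 [378.3 361.5] [ 0.2841 -0.1662  0.0286]
top tab_a 0.67 [354.7 264.5] [ 0.459  -0.1265  0.0305]
top tab_a 0.6 [259.9 173.8] [0.6348 0.0519 0.0227]
top tab_a 0.54 [248.5 250.4] [0.486  0.07   0.0214]
top tab_a 0.5 [355.1 185.3] [ 0.6142 -0.1317  0.0209]
top leveller_a 0.9 [355.9 250.8] [ 0.4839 -0.1286  0.0345]
top leveller_a 0.68 [259.3 162.4] [0.6587 0.0538 0.0205]
top leveller_a 0.58 [358.7 175. ] [ 0.6354 -0.1392  0.0203]
top leveller_a 0.56 [469.8 333.4] [ 0.3312 -0.3417  0.0189]
top leveller_a 0.56 [378.8 348.3] [ 0.3066 -0.1699  0.0166]
top leveller_a 0.55 [253.1 240.7] [0.5042 0.0618 0.022
[... 648 characters left out ...]
764  0.001 ]
scene tab_a 0.63 [371.5 280.3] [0.4845 0.0759 0.0247]
scene tab_a 0.59 [302.6 112. ] [ 0.3107 -0.342   0.0262]
scene tab_a 0.47 [314.3 206.8] [ 0.4627 -0.11    0.0299]
scene leveller_a 0.72 [358.  291.6] [0.5222 0.0817 0.0361]
scene leveller_a 0.71 [296.2 125.7] [ 0.3371 -0.3325  0.0071]
scene leveller_a 0.67 [226.7 256.3] [ 0.6562 -0.115   0.0385]
scene leveller_a 0.64 [301.  215.4] [ 0.4983 -0.1054  0.0367]
scene leveller_a 0.55 [351.  161.3] [ 0.3188 -0.1661  0.0147]
scene pot 0.92 [318.4 393.6] [0.6839 0.1757 0.0529]
scene vial 0.56 [278.6 170.1] [ 0.4537 -0.2394  0.0176]
scene vial 0.3 [266.7 335.5] [0.6871 0.0493 0.0363]
0.9 [3.0607 0.7083 0.    ] [ 0.2746 -0.5615  0.2139]
```

```bash
python3 - <<'E'
import cv2
t=cv2.imread("pics/top0.png")
cv2.imwrite("pics/top_crop.png",cv2.resize(t[110:380,170:500],None,fx=2.2,fy=2.2,interpolation=cv2.INTER_CUBIC))
t=cv2.imread("pics/scene0.png")
cv2.imwrite("pics/sc_crop.png",cv2.resize(t[90:430,170:450],None,fx=1.75,fy=1.75,interpolation=cv2.INTER_CUBIC))
E
```

```text
(no output)
```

View pics/top_crop.png

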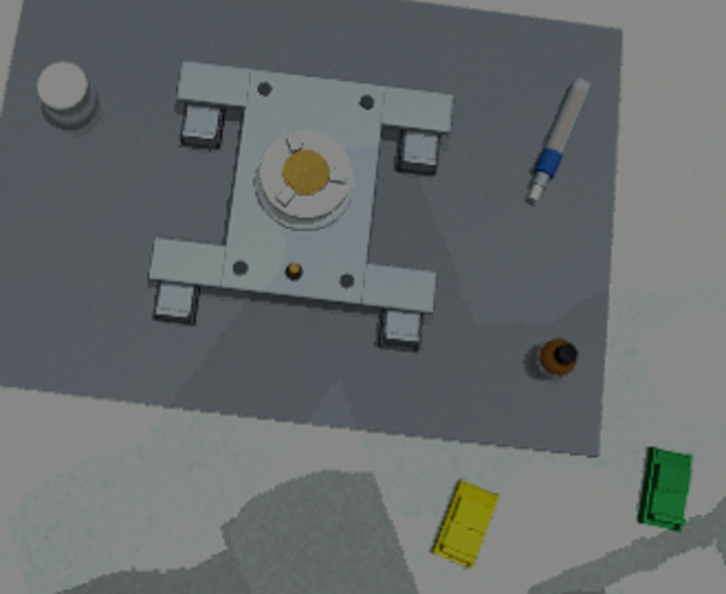

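View pics/sc_crop.png

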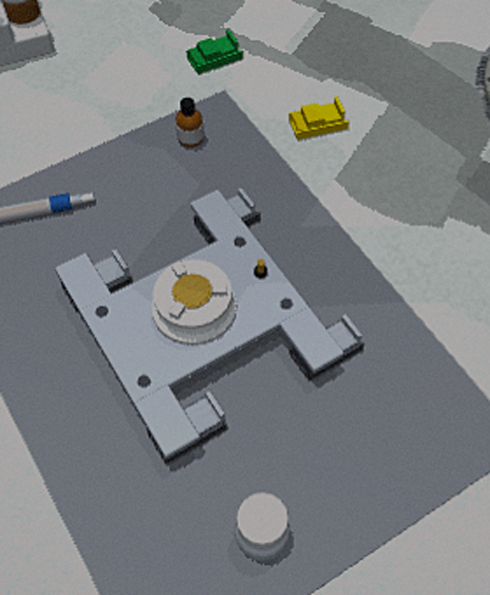

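The four grey levellers sit under the plate's ears, all with their tabs on the near side (top crop: (202,125), (420,150), (175,300), (402,327)). The yellow one at (465,520) and the green one at (665,485) are look-alikes standing off the mat, so I ignore them. Next I fit the plate pose and the tab heights.

```bash
cat >> h.py <<'E'
C=np.array([[-80,97],[-80,-97],[80,97],[80,-97]])/1000
def fit(A,B):
    a,b=A.mean(0),B.mean(0); A0,B0=A-a,B-b
    th=np.arctan2((A0[:,0]*B0[:,1]-A0[:,1]*B0[:,0]).sum(),(A0*B0).sum())
    Rm=np.array([[np.cos(th),-np.sin(th)],[np.sin(th),np.cos(th)]]); return th,Rm,b-Rm@a
E
python3 - <<'E'
from h import *
np.set_printoptions(precision=4,suppress=True)
order=[3,2,1,0]
T=onz("top",[[364.5,157.3],[262.3,145.1],[356.2,242.9],[249.8,227.4]],.037)[:,:2]; S=onz("scene",[[216.2,248.1],[269.4,338.2],[294.7,207.7],[347.4,283.1]],.037)[:,:2]
for n,P in(("t",T),("s",S),("both",np.r_[T,S])):
    A=C[order*(len(P)//4)]; th,Rm,t=fit(A,P); print(n,th,t,((P-A@Rm.T-t)*1000).round(1).tolist())
# depth-based fit from top & scene: plate-top points (z .034-.040)
for n in("top","scene"):
    d=np.load(n+"d.npy"); v,u=np.mgrid[:480,:640]; ok=d.ravel()>0
    P=deproj(n,np.c_[u.ravel(),v.ravel()][ok],d.ravel()[ok])
    L=(P[:,:2]-t)@Rm  # plate frame
    m=(abs(L[:,0])<.115)&(abs(L[:,1])<.135)&(P[:,2]>.033)&(P[:,2]<.042)
    ear=m&(abs(L[:,1])>.068)
    print(n,"top z",np.median(P[m,2]),"ear y pctl",np.percentile(L[ear,1],[.5,99.5]))
    for sx in(-1,1):
        for sy in(-1,1):
            e=(L[:,1]*sy>.07)&(L[:,1]*sy<.115)&(abs(L[:,0]-sx*.08)<.03)&(P[:,2]>.0345)&(P[:,2]<.042)
            print(" ear",sx,sy,"x",np.percentile(L[e,0],[3,97]).round(4),"y",L[e,1].mean().round(4),"z",np.median(P[e,2]))
            tb=(abs(L[:,1]-sy*.097)<.012)&(L[:,0]>sx*.08-.06)&(L[:,0]<sx*.08-.02)
            x=L[tb,0]-(sx*.08-.018); b=np.digitize(x,np.arange(-.04,.0,.004))
            print("   prof",[(round(float(np.median(x[b==k])*1e3)),round(float(np.median(P[tb,2][b==k])*1e3))) for k in range(11) if (b==k).any()])
E
```

```text
t -0.12383485211322937 [ 0.5945 -0.0409] [[3.7, -1.8], [1.9, 2.0], [-4.8, -1.9], [-0.7, 1.7]]
s -0.10593737331705382 [ 0.5924 -0.0388] [[-0.7, 1.3], [4.3, 6.8], [-6.2, -0.4], [2.6, -7.6]]
both -0.11497057497233942 [ 0.5935 -0.0398] [[3.8, -3.5], [3.7, 0.1], [-4.6, -2.1], [1.3, 1.3], [-0.8, 3.0], [2.5, 8.6], [-6.4, -0.2], [0.6, -7.2]]
top top z 0.03660997724301662 ear y pctl [-0.1203  0.1188]
 ear -1 -1 x [-0.0978 -0.0643] y -0.0926 z 0.036631518454670275
   prof [(-41, 3), (-38, 3), (-34, 3), (-30, 5), (-26, 15), (-22, 31), (-18, 21), (-14, 21), (-10, 21), (-6, 21), (-3, 22)]
 ear -1 1 x [-0.097  -0.0636] y 0.0922 z 0.03668487973503509
   prof [(-41, 3), (-38, 3), (-34, 3), (-29, 6), (-27, 30), (-22, 22), (-18, 21), (-14, 21), (-10, 21), (-6, 21), (-3, 20)]
 ear 1 -1 x [0.0618 0.0961] y -0.0929 z 0.03691528607715677
   prof [(-41, 2), (-37, 2), (-34, 3), (-30, 19), (-27, 32), (-21, 22), (-18, 22), (-14, 22), (-10, 22), (-6, 22), (-3, 22)]
 ear 1 1 x [0.0631 0.0969] y 0.0922 z 0.03679137866791404
   prof [(-41, 3), (-38, 3), (-34, 2), (-30, 20), (-27, 31), (-21, 22), (-18, 21), (-14, 21), (-10, 21), (-6, 21), (-3, 21)]
scene top z 0.03676361049054533 ear y pctl [-0.1192  0.1196]
 ear -1 -1 x [-0.0964 -0.0631] y -0.0924 z 0.03679385818405456
   prof [(-41, 3), (-38, 3), (-35, 2), (-24, 31), (-21, 30), (-18, 22), (-14, 21), (-9, 21), (-7, 21)]
 ear -1 1 x [-0.0958 -0.0624] y 0.093 z 0.03677101582200604
   prof [(-41, 3), (-38, 4), (-35, 2), (-28, 30), (-26, 31), (-23, 25), (-19, 21), (-14, 21), (-10, 21), (-6, 22)]
 ear 1 -1 x [0.0632 0.0969] y -0.0926 z 0.036703803258288925
   prof [(-41, 2), (-38, 3), (-35, 4), (-29, 32), (-25, 31), (-22, 22), (-18, 22), (-14, 22), (-10, 22), (-6, 22), (-3, 22)]
 ear 1 1 x [0.0636 0.0974] y 0.0928 z 0.03671195881401146
   prof [(-41, 3), (-38, 3), (-35, 2), (-29, 31), (-26, 27), (-22, 22), (-18, 21), (-14, 21), (-10, 22), (-6, 22), (-3, 22)]
```

```bash
cat >> h.py <<'E'
TH=-0.115; PO=np.array([.5935,-.0398]); PR=np.array([[np.cos(TH),-np.sin(TH)],[np.sin(TH),np.cos(TH)]])
def w(xy,z): return np.r_[PR@np.asarray(xy,float)+PO,z]
def ori(s): # tool z down, tool x along plate s*y
    x=np.r_[PR@[0,s],0]; z=np.array([0,0,-1.]); return R.from_matrix(np.c_[x,np.cross(z,x),z]).as_rotvec()
def press(xy,F=5.5,step=.0005):
    """step down until F; returns list of (TCP z, Fz)"""
    f0=np.array(current_ft_force())[2]; log=[]; z=.039
    servo_line(w(xy,z),.06)
    while z>.029:
        z-=step; servo_line(w(xy,z),.02)
        f=np.array(current_ft_force())[2]-f0; log.append((round(current_tool_pos()[2]*1e3,2),round(f,1)))
        if abs(f)>F: break
    servo_line(w(xy,.06),.15); return log
E
python3 - <<'E'
from h import *
for s in(1,-1):
    print(s,[np.round(q,2) if (q:=solve_ik(w(c,.06),ori(s))) is not None else None for c in C])
q=[solve_ik(w(C[1],.06),ori(s)) for s in(1,-1)]
s=min((1,-1),key=lambda s:9 if (a:=solve_ik(w(C[1],.06),ori(s))) is None else abs(a[5]))
print("s",s); t=current_time()
grasp(10); print(current_opening(),current_time()-t)
move_pose(w(C[1],.10),ori(s)); servo_line(w(C[1],.06),.15); print(current_time()-t)
print(press(C[1])); print(current_time()-t, current_ft_force())
E
```

```text
1 [array([ 0.01,  0.57,  1.74, -0.  ,  0.83,  0.13]), array([-0.36,  0.56,  1.77, -0.  ,  0.81, -0.25]), array([-0.02,  0.74,  1.33, -0.  ,  1.08,  0.1 ]), array([-0.3 ,  0.73,  1.35, -0.  ,  1.06, -0.19])]
-1 [array([ 0.01,  0.57,  1.74, -0.  ,  0.83, -3.01]), array([-0.36,  0.56,  1.77, -0.  ,  0.81,  2.89]), array([-0.02,  0.74,  1.33, -0.  ,  1.08, -3.04]), array([-0.3 ,  0.73,  1.35, -0.  ,  1.06,  2.95])]
s 1
0.00047605600573727 1.3667000000000002
3.6167000000000002
[(np.float64(38.68), np.float64(-0.2)), (np.float64(38.04), np.float64(-0.1)), (np.float64(37.48), np.float64(0.1)), (np.float64(37.22), np.float64(6.0))]
5.4167 [-0.27396771  0.43126861  0.1678278 ]
```

```bash
python3 - <<'E'
from h import *
for i in(0,2,3):
    move_pose(w(C[i],.06),ori(1)); l=press(C[i]); print("corner",i+1,[tuple(map(float,a)) for a in l],current_time(),flush=True)
    hit=[a[0] for a in l if abs(a[1])>.8]
    if hit and hit[0]-l[-1][0]>2: print("DIPS"); break
E
```

```text
corner 1 [(38.55, -1.4), (38.01, -0.3), (37.48, -0.3), (37.23, 5.7)] 8.9167
corner 3 [(38.48, -0.1), (38.0, -0.0), (37.47, 0.4), (37.28, 4.5), (37.15, 9.9)] 11.6583
corner 4 [(38.73, -0.7), (38.06, -0.4), (37.44, -1.0), (37.03, -0.3), (36.63, 1.8), (36.11, 2.7), (35.6, 3.4), (35.1, 3.7), (34.61, 4.0), (34.12, 5.1), (33.65, 4.5), (33.2, 4.5), (32.8, 6.4)] 16.5417
DIPS
```

Corners 1, 2 and 3 are tight and corner 4 (far right) dips about 4 mm, springing back. I push its shim home next; its tab is at top crop (420,150), grey, under the plate.

```bash
python3 - <<'E'
from h import *
d=np.load("topd.npy"); v,u=np.mgrid[:480,:640]; ok=d.ravel()>0
P=deproj("top",np.c_[u.ravel(),v.ravel()][ok],d.ravel()[ok]); L=(P[:,:2]-PO)@PR
m=(L[:,0]>.028)&(L[:,0]<.042)&(L[:,1]<-.07)&(L[:,1]>-.13)&(P[:,2]>.027)
print("tab x,y range",L[m].min(0),L[m].max(0)); ty=(L[m,1].min()+L[m,1].max())/2
if abs(ty+.097)>.004: raise SystemExit("tab y off")
ty=-.097
Z=.0215
move_pose(w([-.005,ty],.06),ori(1)); f0=np.array(current_ft_force()); servo_line(w([-.005,ty],Z),.08)
f1=np.array(current_ft_force()); print("desc",f1-f0)
ex=np.r_[PR@[1,0],0]; x=-.005; log=[]
while x<.052:
    x+=.001; servo_line(w([x,ty],Z),.02)
    f=np.array(current_ft_force())-f1; log.append((round(x*1e3),round(float(-f@ex),1),round(float(f[2]),1)))
    if -f@ex>14: break
    if current_time()>48: break
print(log,current_time(),current_tool_pos()-w([x,ty],Z))
E
```

```text
tab x,y range [ 0.0314821  -0.11198526] [ 0.03657488 -0.08489823]
desc [-0.42474287 -0.58681135  0.93609219]
[(-4, -0.7, -1.9), (-3, -0.6, -1.2), (-2, -0.5, -1.4), (-1, -0.4, -0.8), (0, -0.3, -0.5), (1, -0.8, -1.1), (2, -1.4, -0.9), (3, -0.0, -1.1), (4, 0.9, -0.6), (5, -0.7, -1.3), (6, -1.5, -1.2), (7, 0.3, -0.5), (8, -0.9, -1.1), (9, -0.5, -1.0), (10, -1.2, -0.3), (11, -1.0, -1.5), (12, -0.3, -0.8), (13, -0.5, -1.6), (14, -0.9, -0.4), (15, -1.0, -1.0), (16, -0.5, -1.0), (17, 0.1, -1.4), (18, -0.9, -0.8), (19, -0.9, -0.7), (20, -0.5, -0.3), (21, -0.6, -0.3), (22, -1.0, -1.3), (23, 2.4, 1.4), (24, 4.0, 4.0), (25, 4.9, 5.5), (26, 5.0, 4.5), (27, 4.9, 4.2), (28, 6.3, 4.4), (29, 5.1, 3.9), (30, 4.8, 4.0), (31, 5.1, 4.7), (32, 5.4, 4.2), (33, 5.7, 5.6), (34, 6.0, 4.4), (35, 4.8, 5.0), (36, 5.5, 4.5), (37, 5.0, 5.3), (38, 4.8, 4.6), (39, 5.5, 3.5), (40, 5.6, 6.2), (41, 4.9, 4.6), (42, 5.6, 4.8), (43, 5.3, 5.0), (44, 4.9, 3.9), (45, 4.0, 4.3), (46, 6.7, 6.6), (47, 9.2, 8.0), (48, 15.1, 10.7)] 30.8583 [-2.21348932e-03  4.82427671e-04 -5.10720621e-05]
```

```bash
python3 - <<'E'
from h import *
print((PR.T@(current_tool_pos()[:2]-PO)*1e3).round(2),current_ft_force())
servo_line(w([.035,-.097],.0215),.1); servo_line(w([.035,-.097],.09),.2); move_pose(w([-.12,-.25],.2),ori(1))
for n,sl,f in(("top",(slice(130,290),slice(230,400)),3.5),("scene",(slice(190,370),slice(180,400)),3.2)):
    im,d=grab_frame(n); cv2.imwrite(f"pics/{n}1.png",cv2.resize(im[sl],None,fx=f,fy=f,interpolation=cv2.INTER_CUBIC)); np.save(n+"d1",d)
    v,u=np.mgrid[:480,:640]; q=np.c_[u.ravel(),v.ravel()]
    for k,dd in(("before",np.load(n+"d.npy")),("after",d)):
        P=deproj(n,q,np.maximum(dd.ravel(),1e-6)); L=(P[:,:2]-PO)@PR; ok=dd.ravel()>0
        for sx,sy in((1,-1),(1,1),(-1,1),(-1,-1)):
            b=ok&(abs(L[:,1]-sy*.097)<.012)
            x=L[:,0]-(sx*.08-.018)
            tb=b&(x>-.035)&(x<.002)&(P[:,2]>.026); e=b&(abs(x-.018)<.012)
            print(n,k,sx,sy,"hi x range",(np.percentile(x[tb],[2,98])*1e3).round(1),"n",tb.sum(),"ear z",(np.median(P[e,2])*1e3).round(2))
print(current_time())
E
```

```text
[ 45.75 -96.77] [-15.93418828   1.12515646  11.71550584]
top before 1 -1 hi x range [-30.3   1.5] n 74 ear z 36.94
top before 1 1 hi x range [-30.9   1.9] n 64 ear z 36.77
top before -1 1 hi x range [-28.2   1.7] n 59 ear z 36.65
top before -1 -1 hi x range [-26.    1.7] n 66 ear z 36.56
top after 1 -1 hi x range [-7.   1.5] n 76 ear z 36.91
top after 1 1 hi x range [-31.3   1.8] n 67 ear z 36.88
top after -1 1 hi x range [-28.3   1.8] n 68 ear z 36.38
top after -1 -1 hi x range [-25.8   1.6] n 65 ear z 36.91
scene before 1 -1 hi x range [-29.6   1.5] n 48 ear z 36.57
scene before 1 1 hi x range [-30.4   1.7] n 63 ear z 36.72
scene before -1 1 hi x range [-28.    1.4] n 58 ear z 36.77
scene before -1 -1 hi x range [-25.4   1.9] n 45 ear z 36.89
scene after 1 -1 hi x range [-6.6  1.8] n 54 ear z 37.06
scene after 1 1 hi x range [-30.6   1.9] n 66 ear z 36.97
scene after -1 1 hi x range [-27.6   1.8] n 57 ear z 36.73
scene after -1 -1 hi x range [-25.4   1.4] n 48 ear z 36.76
32.7
```

View pics/scene1.png

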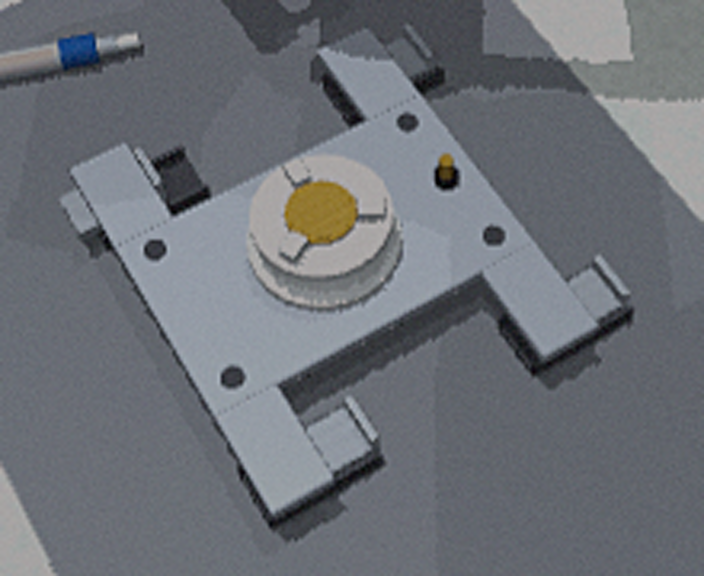

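View pics/top1.png

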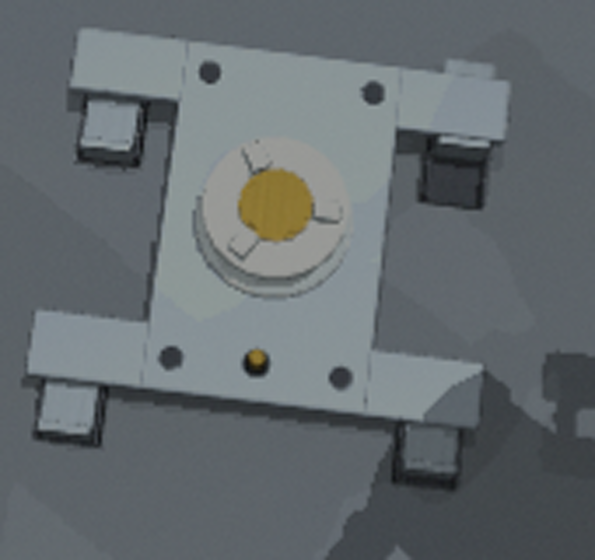

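The far-right tab now sits against the ear (scene crop (150,165), top crop (465,147)). Its push face is about 6.8 mm from the ear edge. The other three tabs and the plate haven't moved. I'll give it one slightly firmer nudge to confirm the stop, then press that ear again.

```bash
python3 - <<'E'
from h import *
Z=.0235; ty=-.097
move_pose(w([.03,ty],.06),ori(1)); servo_line(w([.03,ty],Z),.12); f1=np.array(current_ft_force())
servo_line(w([.043,ty],Z),.06); ex=np.r_[PR@[1,0],0]; x=.043; log=[]
while x<.050:
    x+=.0007; servo_line(w([x,ty],Z),.02); f=float(-(np.array(current_ft_force())-f1)@ex)
    log.append((round(x*1e3,1),round(float((PR.T@(current_tool_pos()[:2]-PO))[0]*1e3),2),round(f,1)))
    if f>18: break
print(log); servo_line(w([.03,ty],Z),.1); servo_line(w([.03,ty],.06),.2)
move_pose(w(C[3],.06),ori(1)); print([tuple(map(float,a)) for a in press(C[3])]); 
move_pose(w([-.12,-.25],.2),ori(1))
for n in("top","scene"):
    im,d=grab_frame(n); cv2.imwrite(f"pics/{n}2.png",im); v,u=np.mgrid[:480,:640]
    P=deproj(n,np.c_[u.ravel(),v.ravel()],np.maximum(d.ravel(),1e-6)); L=(P[:,:2]-PO)@PR; x=L[:,0]-.062
    for sx,sy in((1,-1),(1,1),(-1,1),(-1,-1)):
        x=L[:,0]-(sx*.08-.018); tb=(d.ravel()>0)&(abs(L[:,1]-sy*.097)<.012)&(x>-.035)&(x<.002)&(P[:,2]>.026); print(n,sx,sy,(np.percentile(x[tb],2)*1e3).round(1))
    m=(P[:,2]>.034)&(P[:,2]<.042)&(abs(L)<.14).all(1); print("plate centroid",(L[m].mean(0)*1e3).round(2))
    d0=np.load(n+"d.npy"); P=deproj(n,np.c_[u.ravel(),v.ravel()],np.maximum(d0.ravel(),1e-6)); L=(P[:,:2]-PO)@PR
    m=(P[:,2]>.034)&(P[:,2]<.042)&(abs(L)<.14).all(1); print("   at start",(L[m].mean(0)*1e3).round(2))
print(current_time())
E
```

```text
[(43.7, 43.56, 0.9), (44.4, 44.38, 0.1), (45.1, 45.15, -0.1), (45.8, 45.66, 1.5), (46.5, 45.79, 6.0), (47.2, 45.84, 9.7), (47.9, 45.87, 12.6), (48.6, 45.95, 15.8), (49.3, 45.96, 19.7)]
[(38.29, 0.6), (37.98, -0.2), (37.52, -0.1), (37.47, 6.6)]
top 1 -1 -7.1
top 1 1 -31.2
top -1 1 -28.2
top -1 -1 -26.0
plate centroid [-4.54 -0.63]
   at start [-4.61 -0.81]
scene 1 -1 -6.2
scene 1 1 -30.7
scene -1 1 -27.5
scene -1 -1 -25.2
plate centroid [7.49 9.34]
   at start [7.41 9.74]
40.7667
```

The shim is hard against its stop: it moved no more than 0.2 mm under 19 N. The ear is now firm and the plate hasn't moved. Handing in.

```bash
python3 -c "
from plant import *
print(hand_in(),current_time())"
```

```text
the job is handed in; nothing more can be done
the job is handed in; nothing more can be done
```

The slack shim was under the far right ear (corner 4). I pushed it home and handed the job in at about 41 s on the robot's clock.

- **Finding it:** With the fingers closed, I pressed the ears at about 6 N (one reading reached 10 N). Near right, near left and far left gave less than 0.5 mm. The far right ear sank about 4 mm.
- **Pushing it home:** I pushed that ear's tab about 23 mm against roughly 5 N of friction until it stopped.
- **Stop check:** A second push to 19 N moved the tab no more than 0.2 mm.
- **Ear check:** Pressed again at 6.6 N, the ear now gives less than 0.1 mm.
- **Tab position:** The push face measures 6.2 mm from the ear edge in one camera and 7.1 mm in the other. That fits the 6 mm home position, given camera errors of 1–2 mm.
- **Nothing else moved:** The other three tabs and the plate are within 0.5 mm of where they started, which is about the noise of the measurement. I kept the arm clear of the pot, vial and pen but did not re-measure them at the end.

No check failed. The network's landmark points were off by up to about 9 mm, so I fitted the plate's position and checked it against the depth images.

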